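# Swing the inspection lamp over the white chocolate

## Task

Swing the arm of the bench lamp round on its stiff hinge so that the lamp head stands centrally over the mould of white chocolates, ready for inspection. Let go and see that the arm stays where you set it; do not shift the white mould.

Things in the scene. Friction and masses are not known exactly. Their poses are not given: they have to be found in the camera images.
- lamp_arm (a joint): angle (rad) of the lamp arm on its vertical friction hinge, anticlockwise seen from above positive; at 0 the arm points along the foot's own -x (the foot is turned by up to 0.14 rad). Stops at -1.75 and +1.75. About 0.4 N m turns it (2.2 N at the grip); no spring, it stays where it is left.
- lamp_grip (a point): centre (z 193 mm) of the upright round blue grip on the grey lamp head, over the head's centre, 180 mm horizontally from the hinge axis. Cylinder 24 mm across, rising 55 mm from the disc's top (z 160) to z 215 mm; the disc is 96 mm across, 20 mm thick. The grip is solid with the arm and turns with it; it may spin between fingers that do not turn along.
- lamp_pivot (a point): point on the lamp's vertical hinge axis at the arm's mid height (z 150 mm), over the round dark foot (110 mm across, fixed to the table). The arm is a flat aluminium bar 18 mm wide; the hub on the axis reaches z 164 mm. Axes are the foot's: z up, x opposite to the arm at joint 0.
- white_mould_top (a point): centre of the top (z 26 mm) of the mould of white chocolates: a loose blue-grey block 95 x 95 x 22 mm, 0.45 kg, with 3 x 3 cream squares on top. Its centre lies 180 mm (to about 12 mm) from the hinge axis, under the circle that the lamp head travels. Two like moulds, with brown and nearly black squares, lie under the same circle and are not wanted.
Things that resemble listed ones, but are neither listed nor needed, are in the scene too. Leave any yellow look-alike of the part that bears white_mould_top alone.

How it is judged:
By the outcome, as a careful person would: the job done as asked, in the order asked, and still so for the second after the job is handed in, with the robot touching nothing.
It also fails if it takes over 40 s, if anything falls off the work surface, if the arm or the gripper's body presses on something with over 40 N, if the wrist force passes 120 N, or if a joint passes its speed limit or range.

## Robot

A 6-joint arm with a two-finger parallel gripper is mounted at the origin on the work surface. World frame = base frame: x ahead of the robot, y to its left, z up, the work surface at z = 0. Lengths are in m, angles in rad, forces in N, time in s.
With the tool pointing down it reaches from about 0.3 to 0.75 m from the base axis. Payload 8.5 kg.
Tool frame: the origin (TCP) lies on the front face of the gripper's body, between the roots of the fingers; the fingertips stand 64 mm ahead of it and the grasp point (between the pads) lies 45 mm ahead of it; z points along the fingers, x is the direction in which the jaws open and shut, and the axes are right-handed (so a half turn about z gives the same grasp; the last joint's range is limited). The gripper opens to 88 mm and grips with 3 to 60 N. Pads are 18 mm wide; open, the fingers measure 123 mm over their backs; the gripper's body (75 mm by 187 mm) begins 45 mm behind the grasp point.
Start: joints at [0.986, 0.381, 1.297, -0, 1.464, -0.215], TCP at [0.199, 0.513, 0.303] pointing down, gripper open.
Joint ranges: [-3.11, 3.11], [-0.89, 2.33], [0.22, 2.48], [-1.42, 4.56], [0.17, 2.85], [-2.88, 2.88]. Speed limits (rad/s): [2.39, 2.39, 3.14, 3.14, 3.14, 3.14].

## Interface

Orientations are given as a unit quaternion [x, y, z, w].
In Python, from cell import sensors, imaging, ticket, finder gives the robot as it stands. The module is installed in compiled form; this text tells all that it offers.
- The arm moves only by the tool play_rows, never from a script. Its argument "series" is text: rows parted by semicolons, each of 4 numbers parted by spaces: the shift along the tool's x, y, z in cm, then the turn about the tool's z in degrees. In form: dx dy dz roll; .... A call has 1 to 5 rows; each row is the pose to reach, as a shift and turn from the pose measured when the call began, along the tool's axes at that moment; what a row does not reach only later rows make up. A row lasts 1/10 s, in which the tool goes at most 50 mm and 8.59 degrees, less where a joint would pass 70% of its speed; a pose out of reach is approached as far as the arm can. A call with a gripper value outside its range is refused whole. "grip" is the opening, from 0 (shut) to 1 (fully open), set as the call begins (left out, the last holds). The fingers move at their own pace and stop on an object; "force" is the grip in N (left out, the last holds). Time passes only in rows, so rows that repeat a pose let the fingers close. It gives the time, the measured TCP pose, the force and the opening at its end, in the units of the state.
- sensors.state(): the state, without advancing time (a new reading comes with each control period).
- imaging.grab_frame(name): name is "scene" or "top" or "wrist"; returns a dict with "image" (400x640x3 uint8, red, green, blue), "depth" (400x640 float32, m along the optical axis (not along the pixel's ray), 0 where there is no reading), "K" (3x3 intrinsics, pixels), "R" (3x3) and "t" (3): a world point X has camera coordinates R X + t. Camera axes: x right, y down, z forward; pixel columns grow to the right and rows downward; lengths in m; the calibration is good to about 2 mm. A picture is of the moment at which its call begins.
- ticket.close_job(): hands the job in, once; it reports no verdict.
Trained networks look in a picture, given as the dict that the camera call returned (one of the last four; its "shot" number tells which), for a name from the list of things; names that differ only in an ending like _2 or _b are one class to them, and where a whole thing is asked for, a point or a joint stands for the part that bears it (a point fixed in the world has none). Each returns a list of dicts, best first, with "confidence" (0 to 1); they miss things now and then, are a little off and sometimes report something else, mostly with a low value. They report only what shows in the picture. A call takes as long as a camera call. They do not tell look-alikes from the thing itself.
- finder.find_in(picture, thing): "point" ([x, y, z] in m, in world coordinates, good to about 4 mm: the middle of the surface that is visible of it).
- finder.regions_of(picture, thing): "mask" (400x640 bool, what is visible of it).
- finder.spot_point(picture, thing): "point" ([x, y, z] in m, in world coordinates, good to about 4 mm: a listed point, or the origin of a listed thing).
The state is a dict: "time": time; "joint_pos": joint angles; "joint_vel": joint speeds; "joint_efforts": joint torques, N m; "ee_pos": TCP position; "ee_rot": TCP orientation; "force": force on the tool from outside, world axes, zero at the start; "wrist_torque": the same for the moment, N m; "gripper_width": opening from 0.0 (shut) to 1.0 (fully open).
Only numpy, scipy, OpenCV 4.12 (cv2) and the standard library are available. Lean on these libraries where they do the work, as an engineer would, in place of code of your own. Each camera call takes 0.05 s, during which the arm holds its last target.

## Working session

There is one attempt and no reset: what is moved stays moved. The work goes in short steps, Python scripts to look and compute and a tool call to move; the robot and the scene stay as the last step left them, time stands still between calls to the robot, and variables do not carry over. Pictures are saved under pics/ and viewed, and the job is handed in when it is done.

Besides the shell and the picture viewer there is one more tool, called in YAML: its name, and indented under it one key for each argument. play_rows: Moves the arm, as the interface text tells. Its arguments: {"type":"object","properties":{"series":{"type":"string"},"grip":{"type":"number"},"force":{"type":"number"}},"required":["series"]}

```bash
mkdir -p pics; cat > h.py <<'E'
from cell import sensors, imaging, ticket, finder
import numpy as np, cv2
def save(p,n): cv2.imwrite('pics/'+n, p['image'][:,:,::-1])
def world(p,u,v,d=None):
    d=p['depth'][int(v),int(u)] if d is None else d
    c=np.linalg.inv(p['K'])@np.array([u,v,1.])*d
    return p['R'].T@(c-p['t'])
def worldz(p,u,v,z):
    r=p['R'].T@np.linalg.inv(p['K'])@np.array([u,v,1.]); o=-p['R'].T@p['t']
    return o+r*(z-o[2])/r[2]
def pix(p,X):
    c=p['K']@(p['R']@np.array(X)+p['t']); return c[:2]/c[2]
E
python3 - <<'E'
from h import *
s=sensors.state(); print(s['time'],s['ee_pos'],s['ee_rot'],s['gripper_width'])
for n in ['top','scene']:
    p=imaging.grab_frame(n); save(p,n+'1.png')
    for t in ['lamp_grip','lamp_pivot','white_mould_top']:
        print(n,t,[(np.round(r['point'],3),round(r['confidence'],2),pix(p,r['point']).round()) for r in finder.spot_point(p,t)])
E
```

```text
0.0 [0.19866487 0.51266096 0.30214414] [ 8.25042091e-01  5.65070812e-01 -6.69389111e-04  2.79978101e-04] 1.0018611150268169
top lamp_grip [(array([ 0.568, -0.133,  0.193]), 0.74, array([435., 149.]))]
top lamp_pivot [(array([0.628, 0.035, 0.15 ]), 0.77, array([357., 130.]))]
top white_mould_top [(array([0.225, 0.276, 0.033]), 0.84, array([256., 308.])), (array([0.572, 0.217, 0.027]), 0.72, array([283., 167.])), (array([0.406, 0.282, 0.027]), 0.65, array([256., 233.]))]
scene lamp_grip [(array([ 0.571, -0.136,  0.194]), 0.71, array([203., 162.]))]
scene lamp_pivot [(array([0.622, 0.032, 0.157]), 0.94, array([230., 217.]))]
scene white_mould_top [(array([0.221, 0.272, 0.027]), 0.78, array([429., 221.])), (array([0.404, 0.286, 0.023]), 0.72, array([392., 266.])), (array([0.567, 0.212, 0.024]), 0.62, array([316., 292.]))]
```

View pics/top1.png

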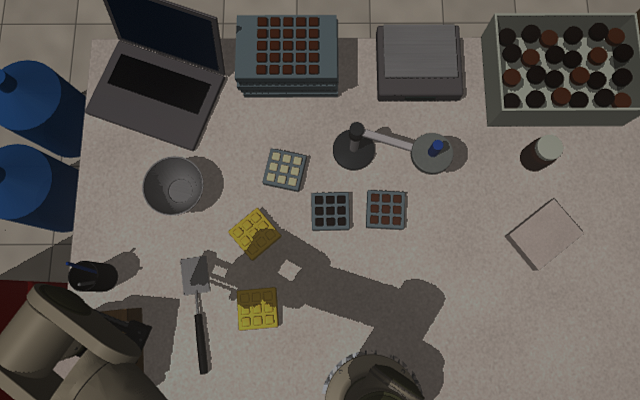

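View pics/scene1.png

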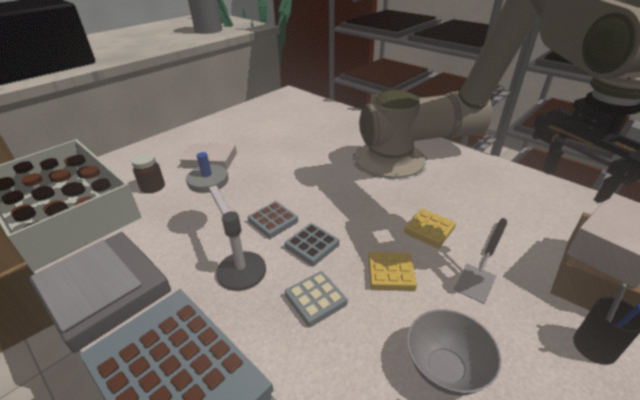

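```bash
python3 - <<'E'
from h import *
p=imaging.grab_frame('top')
im=p['image']; 
crop=cv2.resize(im[100:240,230:470],None,fx=3.3,fy=3.3,interpolation=cv2.INTER_CUBIC); cv2.imwrite('pics/crop1.png',crop[:,:,::-1])
for r in finder.regions_of(p,'white_mould_top'):
    m=r['mask']; v,u=np.nonzero(m); pts=np.array([world(p,a,b) for a,b in zip(u,v)])
    top=abs(pts[:,2]-.026)<.008
    P=pts[top,:2]; rect=cv2.minAreaRect((P*1000).astype(np.float32))
    print('mask',r['confidence'],u.mean(),v.mean(),len(u),top.sum(),np.round(pts[:,2].mean(),3),rect,P.mean(0))
d=p['depth']
uu,vv=np.meshgrid(np.arange(320,470),np.arange(100,180)); 
W=np.array([world(p,a,b) for a,b in zip(uu.ravel(),vv.ravel())])
for nm,lo,hi in [('grip',.205,.225),('armhub',.135,.2)]:
    k=(W[:,2]>lo)&(W[:,2]<hi); print(nm,k.sum(),W[k].mean(0))
k=(W[:,2]>.205)&(W[:,2]<.225); print(W[k].min(0),W[k].max(0))
# hub: near pivot
k=(np.hypot(W[:,0]-.625,W[:,1]-.033)<.03)&(W[:,2]>.157); print('hub',k.sum(),W[k].mean(0),W[k].min(0),W[k].max(0))
k=(W[:,2]>.148)&(W[:,2]<.172)&(np.hypot(W[:,0]-.57,W[:,1]+.135)<.07);P=W[k]; c,r=cv2.minEnclosingCircle((P[:,:2]*1000).astype(np.float32));print('disc',k.sum(),c,r,P.mean(0))
for q in range(2):
  p=imaging.grab_frame(['scene','top'][q])
  for t in ['lamp_grip','lamp_pivot','white_mould_top']:
    print(t,[(np.round(r['point'],3),round(r['confidence'],2)) for r in finder.spot_point(p,t)])
E
```

```text
mask 0.78 257.2857142857143 308.57709251101323 1589 1486 0.031 ((222.5511474609375, 276.08062744140625), (94.54444122314453, 94.9452133178711), 5.081270217895508) [0.22210966 0.2758062 ]
mask 0.76 254.4158844765343 233.9870036101083 1385 1319 0.025 ((404.05010986328125, 286.79669189453125), (94.3666000366211, 92.54329681396484), 41.80942916870117) [0.40373879 0.28644519]
mask 0.56 284.40410958904107 169.67884322678844 1314 1218 0.027 ((569.942626953125, 214.7861785888672), (94.64604187011719, 94.33516693115234), 77.37918090820312) [0.56884342 0.2147564 ]
mask 0.29 391.41178194607267 149.6910902696366 3412 314 0.108 ((618.990234375, 42.92405319213867), (79.0869140625, 83.82803344726562), 71.52710723876953) [0.61981303 0.03963183]
grip 103 [ 0.56895513 -0.13352894  0.21314373]
armhub 1923 [ 0.57963161 -0.09108496  0.15821939]
[ 0.55824478 -0.14584154  0.20544499] [ 0.58159775 -0.12182444  0.2189059 ]
hub 173 [0.62433154 0.03640327 0.16274761] [0.60848145 0.00636406 0.15707114] [0.64224405 0.0522339  0.16803083]
disc 1290 (572.3468627929688, -123.70794677734375) 58.46178436279297 [ 0.56747265 -0.12853224  0.15843809]
lamp_grip [(array([ 0.567, -0.139,  0.191]), 0.7)]
lamp_pivot [(array([0.626, 0.034, 0.152]), 0.71)]
white_mould_top [(array([0.569, 0.213, 0.019]), 0.65), (array([0.403, 0.286, 0.027]), 0.56)]
lamp_grip [(array([ 0.568, -0.135,  0.193]), 0.72)]
lamp_pivot [(array([0.628, 0.037, 0.152]), 0.6), (array([0.573, 0.216, 0.027]), 0.34)]
white_mould_top [(array([0.408, 0.284, 0.03 ]), 0.92), (array([0.222, 0.276, 0.033]), 0.83), (array([0.574, 0.217, 0.026]), 0.81)]
```

View pics/crop1.png

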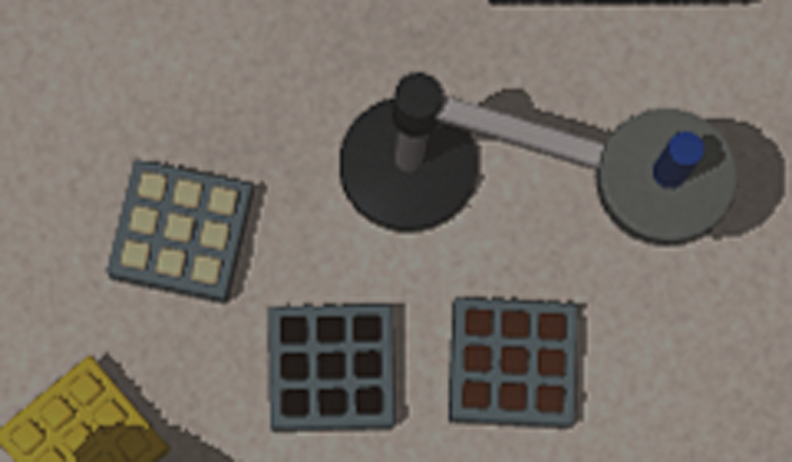

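The wanted mould is the cream-squared one at pixel (284,169) in the top view. It lies about 187 mm from the hinge. The other candidates are nearly black (331,210), brown (386,210), and the yellow look-alikes (255,232) and (257,309). The crop shows the 3 x 3 cream squares clearly. Next I move over the grip.

play_rows:
  series: "-9.4 11.6 0 0;-18.8 23.2 0 0;-18.8 23.2 0 0;-18.8 23.2 0 0;-18.8 23.2 0 0"
  grip: 1
  force: 15

```text
time: 1.4
ee_pos: [0.3235, 0.2941, 0.303]
ee_rot: [0.825, 0.565, 0.0, 0.0]
force: [1.3, -0.1, 0.2]
gripper_width: 1.003
```

```bash
cat >> h.py <<'E'
from scipy.spatial.transform import Rotation as Rn
def go(T):
    s=sensors.state(); R=Rn.from_quat(s['ee_rot']).as_matrix()
    print('t',s['time'],'ee',s['ee_pos'].round(4),'yaw',np.degrees(np.arctan2(R[1,0],R[0,0])).round(1),'q',np.round(s['joint_pos'],2),'F',np.round(s['force'],1),'w',s['gripper_width'])
    for t in np.atleast_2d(T): print('delta cm',(R.T@(t-s['ee_pos'])*100).round(2))
E
python3 - <<'E'
from h import *
go([.5685,-.1345,.30])
E
```

```text
t 1.4 ee [0.3235 0.2941 0.303 ] yaw 68.8 q [ 0.47  0.18  1.59  0.    1.37 -0.74] F [ 1.3 -0.1  0.2] w 1.0028588247393684
delta cm [-31.13  38.32   0.3 ]
```

play_rows:
  series: "-31.1 38.3 0 0;-31.1 38.3 0 0;-31.1 38.3 0 0;-31.1 38.3 0 0;-31.1 38.3 0 0"

```text
time: 1.9
ee_pos: [0.4475, 0.0767, 0.3031]
ee_rot: [0.825, 0.565, 0.001, 0.0]
force: [1.4, 1.3, -0.3]
gripper_width: 0.997
```

```bash
python3 - <<'E'
from h import *
go([.5685,-.1345,.30])
E
```

```text
t 1.9 ee [0.4475 0.0767 0.3031] yaw 68.8 q [-0.09  0.21  1.55  0.    1.38 -1.29] F [ 1.4  1.3 -0.3] w 0.9971889316908693
delta cm [-15.32  18.91   0.32]
```

play_rows:
  series: "-15.3 18.9 0.3 0;-15.3 18.9 0.3 0;-15.3 18.9 0.3 0;-15.3 18.9 0.3 0;-15.3 18.9 0.3 0"

```text
time: 2.4
ee_pos: [0.5692, -0.1366, 0.3001]
ee_rot: [0.825, 0.565, 0.001, 0.0]
force: [1.0, -0.2, -0.3]
gripper_width: 1.004
```

play_rows:
  series: "0 0 0 0;0 0 0 0"

```text
time: 2.6
ee_pos: [0.5692, -0.1373, 0.2995]
ee_rot: [0.826, 0.564, 0.0, -0.0]
force: [0.0, 0.9, 0.0]
gripper_width: 1.002
```

```bash
python3 - <<'E'
from h import *
go([[.5685,-.1345,.30],[.5685,-.1345,.241]])
p=imaging.grab_frame('wrist'); save(p,'w1.png')
for r in finder.spot_point(p,'lamp_grip'): print(r, pix(p,r['point']))
d=p['depth']; v,u=np.nonzero(d>0); W=(np.c_[u,v,np.ones(len(u))]*d[v,u][:,None]@np.linalg.inv(p['K']).T-p['t'])@p['R']
k=(W[:,2]>.208)&(W[:,2]<.222)&(np.hypot(W[:,0]-.5685,W[:,1]+.1345)<.03)
print(k.sum(),W[k].mean(0),W[k].min(0),W[k].max(0))
E
```

```text
t 2.6 ee [ 0.5692 -0.1373  0.2995] yaw 68.7 q [-0.44  0.45  1.2   0.    1.5  -1.64] F [0.  0.9 0. ] w 1.0018843782107827
delta cm [ 0.23 -0.17 -0.05]
delta cm [ 0.23 -0.17  5.85]
{'point': [0.5719, -0.1349, 0.1921], 'confidence': 0.57} [323.18716252 230.61030502]
1507 [ 0.56827583 -0.13601556  0.21458539] [ 0.55770783 -0.14819677  0.2080452 ] [ 0.58085609 -0.12483387  0.21671055]
```

View pics/w1.png

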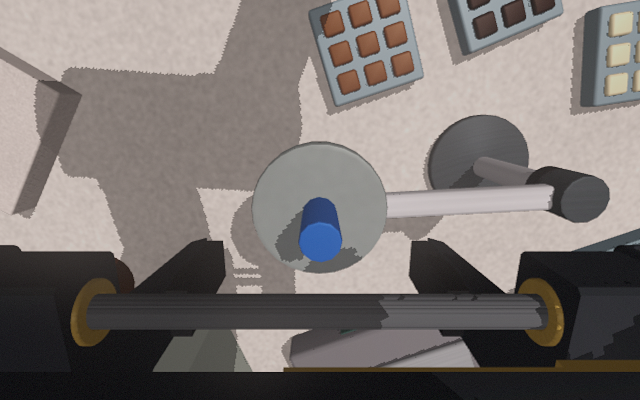

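The blue grip stands between the open fingers at pixel (320,240). I go down and close.

play_rows:
  series: "0.1 -0.1 3 0;0.1 -0.1 5.9 0;0.1 -0.1 5.9 0;0.1 -0.1 5.9 0"

```text
time: 3.1
ee_pos: [0.5683, -0.1334, 0.2424]
ee_rot: [0.825, 0.566, 0.001, 0.0]
force: [-0.3, -0.2, 0.7]
gripper_width: 0.998
```

play_rows:
  series: "0 0 0 0;0 0 0 0;0 0 0 0;0 0 0 0;0 0 0 0"
  grip: 0
  force: 20

```text
time: 3.6
ee_pos: [0.5683, -0.1334, 0.2426]
ee_rot: [0.825, 0.566, 0.001, 0.0]
force: [-0.7, 0.2, -0.2]
gripper_width: 0.572
```

```bash
cat >> h.py <<'E'
PIV=np.array([.6255,.0365])
def arc(step,n=5,end=107.5):
    s=sensors.state(); R=Rn.from_quat(s['ee_rot']).as_matrix(); p=s['ee_pos']
    a0=np.degrees(np.arctan2(p[1]-PIV[1],p[0]-PIV[0]))%360; r0=np.hypot(*(p[:2]-PIV))
    print('a0',a0,'r',r0)
    for i in range(1,n+1):
        a=max(a0-step*i,end); q=PIV+.18*np.array([np.cos(np.radians(a)),np.sin(np.radians(a))])
        d=R.T@(np.r_[q,.2405]-p)*100
        print('%.1f %.1f %.1f %.1f;'%(*d,a0-a),end='')
    print()
E
python3 - <<'E'
from h import *
go([.5685,-.1345,.2405]); arc(6)
E
```

```text
t 3.6 ee [ 0.5683 -0.1334  0.2426] yaw 68.9 q [-0.43  0.49  1.3   0.    1.35 -1.64] F [-0.7  0.2 -0.2] w 0.5720144830725239
delta cm [-0.09  0.06  0.21]
a0 251.40147968973298 r 0.17929001012106968
-0.1 -1.9 0.2 6.0;0.2 -3.8 0.2 12.0;0.6 -5.6 0.2 18.0;1.2 -7.4 0.2 24.0;1.9 -9.1 0.2 30.0;
```

play_rows:
  series: "0 0 0 0;0 0 0 0;0 0 0 0;0 0 0 0;0 0 0 0"

```text
time: 4.1
ee_pos: [0.5679, -0.1346, 0.2425]
ee_rot: [0.825, 0.565, -0.0, 0.001]
force: [-2.4, -6.1, -0.7]
gripper_width: 0.264
```

play_rows:
  series: "0 0 0 0;0 0 0 0;0 0 0 0"

```text
time: 4.4
ee_pos: [0.5679, -0.1347, 0.2425]
ee_rot: [0.825, 0.565, -0.0, 0.001]
force: [-1.7, -1.3, 0.4]
gripper_width: 0.269
```

```bash
python3 - <<'E'
from h import *
go([.5685,-.1345,.2405]); arc(6)
E
```

```text
t 4.4 ee [ 0.5679 -0.1347  0.2425] yaw 68.8 q [-0.43  0.49  1.3  -0.    1.35 -1.64] F [-1.7 -1.3  0.4] w 0.26896239061805594
delta cm [0.04 0.05 0.2 ]
a0 251.40632090028552 r 0.1806221495028356
0.1 -1.9 0.2 6.0;0.3 -3.8 0.2 12.0;0.7 -5.6 0.2 18.0;1.3 -7.4 0.2 24.0;2.1 -9.1 0.2 30.0;
```

Holding the 24 mm grip (0.269 × 88 = 23.7 mm). I swing clockwise and turn the tool along with the arm.

play_rows:
  series: "0.1 -1.9 0 6;0.3 -3.8 0 12;0.7 -5.6 0 18;1.3 -7.4 0 24;2.1 -9.1 0 30"

```text
time: 4.9
ee_pos: [0.4902, -0.0823, 0.2425]
ee_rot: [0.944, 0.33, 0.0, 0.002]
force: [2.4, -0.2, -1.6]
gripper_width: 0.261
```

```bash
python3 - <<'E'
from h import *
go([.5685,-.1345,.2425]); arc(6.5)
E
```

```text
t 4.9 ee [ 0.4902 -0.0823  0.2425] yaw 38.6 q [-0.4   0.34  1.54 -0.    1.25 -1.08] F [ 2.4 -0.2 -1.6] w 0.2607328161001296
delta cm [2.87 8.97 0.03]
a0 221.27236095163113 r 0.1800716602632892
0.0 -2.0 0.2 6.5;0.3 -4.1 0.2 13.0;0.8 -6.1 0.2 19.5;1.5 -8.0 0.2 26.0;2.4 -9.8 0.2 32.5;
```

play_rows:
  series: "0 -2 0 6.5;0.3 -4.1 0 13;0.8 -6.1 0 19.5;1.5 -8 0 26;2.4 -9.8 0 32.5"

```text
time: 5.4
ee_pos: [0.4479, 0.0098, 0.2425]
ee_rot: [0.999, 0.051, 0.002, 0.002]
force: [6.5, -0.5, -3.9]
gripper_width: 0.261
```

```bash
python3 - <<'E'
from h import *
go([.5685,-.1345,.2425]); arc(6.5)
E
```

```text
t 5.4 ee [0.4479 0.0098 0.2425] yaw 5.8 q [-0.24  0.26  1.67 -0.    1.21 -0.34] F [ 6.5 -0.5 -3.9] w 0.2614213500446453
delta cm [10.54 15.58  0.1 ]
a0 188.54885884080792 r 0.17960276222218444
-0.0 -2.0 0.2 6.5;0.2 -4.1 0.2 13.0;0.7 -6.0 0.2 19.5;1.4 -8.0 0.2 26.0;2.3 -9.8 0.2 32.5;
```

play_rows:
  series: "0 -2 0 6.5;0.2 -4.1 0 13;0.7 -6 0 19.5;1.4 -8 0 26;2.3 -9.8 0 32.5"

```text
time: 5.9
ee_pos: [0.4619, 0.1101, 0.2425]
ee_rot: [0.972, -0.233, 0.004, 0.002]
force: [9.8, -7.3, -3.5]
gripper_width: 0.264
```

```bash
python3 - <<'E'
from h import *
go([.5685,-.1345,.2425]); arc(6.5)
p=imaging.grab_frame('top'); save(p,'top2.png')
for r in finder.regions_of(p,'white_mould_top'):
    m=r['mask']; v,u=np.nonzero(m); pts=np.array([world(p,a,b) for a,b in zip(u,v)])
    P=pts[abs(pts[:,2]-.026)<.008,:2]; print(r['confidence'],u.mean(),v.mean(),len(P), cv2.minAreaRect((P*1000).astype(np.float32)) if len(P)>9 else 0)
E
```

```text
t 5.9 ee [0.4619 0.1101 0.2425] yaw -26.9 q [-0.01  0.31  1.6  -0.01  1.23  0.46] F [ 9.8 -7.3 -3.5] w 0.2636387822372701
delta cm [20.58 16.98  0.21]
a0 155.7746450876691 r 0.17936284343476627
-0.0 -2.0 0.2 6.5;0.2 -4.1 0.2 13.0;0.7 -6.0 0.2 19.5;1.4 -8.0 0.2 26.0;2.3 -9.8 0.2 32.5;
0.95 257.56697612732097 306.78580901856765 1354 ((224.57034301757812, 277.32916259765625), (92.65267944335938, 94.99143981933594), 1.0374928712844849)
0.81 272.46435845213847 169.4887983706721 445 ((574.0428466796875, 247.1405487060547), (98.87552642822266, 43.42375564575195), 1.3993339538574219)
0.66 254.44825174825175 234.0867132867133 1325 ((404.8680725097656, 287.1971435546875), (94.72744750976562, 93.49966430664062), 41.37664794921875)
```

View pics/top2.png

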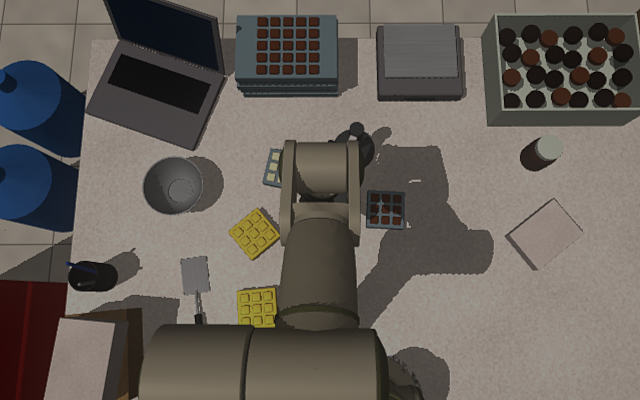

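play_rows:
  series: "0 -2 0 6.5;0.2 -4.1 0 13;0.7 -6 0 19.5;1.4 -8 0 26;2.3 -9.8 0 32.5"

```text
time: 6.5
ee_pos: [0.5285, 0.1874, 0.2425]
ee_rot: [0.868, -0.497, 0.006, 0.001]
force: [6.5, -16.3, -3.0]
gripper_width: 0.265
```

```bash
python3 - <<'E'
from h import *
go([.5685,-.1345,.2425]); arc(5.3)
E
```

```text
t 6.5 ee [0.5285 0.1874 0.2425] yaw -59.6 q [ 0.13  0.45  1.37 -0.01  1.32  1.17] F [  6.5 -16.3  -3. ] w 0.2649297150856212
delta cm [29.78 12.86  0.29]
a0 122.72971748711439 r 0.1793714827470533
-0.1 -1.7 0.2 5.3;0.1 -3.3 0.2 10.6;0.4 -4.7 0.2 15.2;0.4 -4.7 0.2 15.2;0.4 -4.7 0.2 15.2;
```

play_rows:
  series: "0 -1.7 0 5.3;0.2 -3.3 0 10.6;0.5 -4.7 0 15.2;0.5 -4.7 0 15.2;0.5 -4.7 0 15.2"

```text
time: 7.0
ee_pos: [0.5714, 0.2072, 0.2425]
ee_rot: [0.795, -0.606, 0.006, 0.0]
force: [2.0, 1.9, -1.4]
gripper_width: 0.263
```

```bash
python3 - <<'E'
from h import *
go([.5695,.2148,.2425]); arc(5.3,1)
p=imaging.grab_frame('top'); save(p,'top3.png')
p=imaging.grab_frame('scene'); save(p,'scene3.png')
for t in ['lamp_grip','white_mould_top']:
    print(t,[(np.round(r['point'],3),round(r['confidence'],2)) for r in finder.spot_point(p,t)])
E
```

```text
t 7.0 ee [0.5714 0.2072 0.2425] yaw -74.6 q [ 0.16  0.53  1.23 -0.01  1.38  1.46] F [ 2.   1.9 -1.4] w 0.2630475838300473
delta cm [-0.78 -0.02 -0.  ]
a0 107.59380359654412 r 0.17910254921743396
-0.1 -0.0 0.2 0.1;
lamp_grip [(array([0.568, 0.205, 0.192]), 0.91)]
white_mould_top [(array([0.401, 0.285, 0.025]), 0.9), (array([0.221, 0.274, 0.029]), 0.73)]
```

View pics/scene3.png

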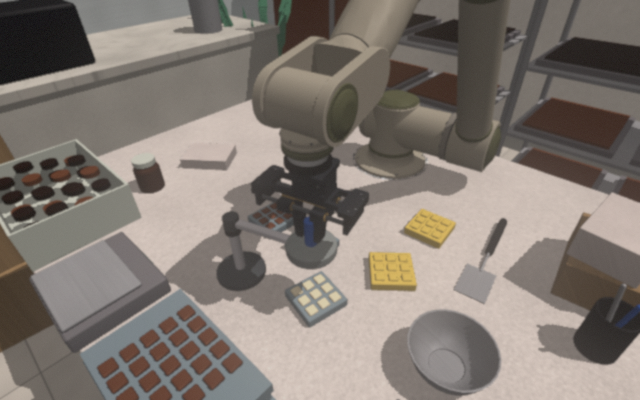

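The lamp head is over the mould, at disc pixel (311,245) and grip (309,232). I release, rise and back away.

play_rows:
  series: "0 0 0 0;0 0 0 0;0 0 0 0;0 0 0 0;0 0 0 0"
  grip: 0.8

```text
time: 7.7
ee_pos: [0.571, 0.2069, 0.2426]
ee_rot: [0.795, -0.607, 0.006, 0.0]
force: [0.6, -0.6, 0.6]
gripper_width: 0.696
```

play_rows:
  series: "0 0 -2 0;0 0 -5 0;0 0 -8 0;0 0 -8 0;0 0 -8 0"

```text
time: 8.2
ee_pos: [0.5703, 0.2075, 0.3227]
ee_rot: [0.795, -0.607, 0.006, 0.0]
force: [-0.3, -0.3, -0.9]
gripper_width: 0.801
```

```bash
python3 - <<'E'
from h import *
go([.40,-.10,.32])
E
```

```text
t 8.2 ee [0.5703 0.2075 0.3227] yaw -74.7 q [ 0.16  0.47  1.09 -0.01  1.57  1.46] F [-0.3 -0.3 -0.9] w 0.80135274402472
delta cm [25.17 24.54  0.34]
```

play_rows:
  series: "25 24.5 0 0;25 24.5 0 0;25 24.5 0 0;25 24.5 0 0;25 24.5 0 0"

```text
time: 8.7
ee_pos: [0.447, -0.012, 0.3219]
ee_rot: [0.795, -0.606, 0.005, 0.001]
force: [1.2, -1.0, 0.9]
gripper_width: 0.798
```

```bash
python3 - <<'E'
from h import *
go([.40,-.10,.32])
p=imaging.grab_frame('top'); save(p,'top4.png')
for t in ['lamp_grip','lamp_pivot','white_mould_top']:
    print(t,[(np.round(r['point'],3),round(r['confidence'],2)) for r in finder.spot_point(p,t)])
d=p['depth']; v,u=np.nonzero(d>0); W=(np.c_[u,v,np.ones(len(u))]*d[v,u][:,None]@np.linalg.inv(p['K']).T-p['t'])@p['R']
k=(W[:,2]>.205)&(W[:,2]<.225)&(np.hypot(W[:,0]-.57,W[:,1]-.21)<.04)
print('grip',k.sum(),W[k].mean(0),W[k].min(0),W[k].max(0))
k=(W[:,2]>.15)&(W[:,2]<.17)&(np.hypot(W[:,0]-.57,W[:,1]-.21)<.07)
print('disc',k.sum(),W[k].mean(0),W[k].min(0),W[k].max(0))
E
```

```text
t 8.7 ee [ 0.447  -0.012   0.3219] yaw -74.7 q [-0.29  0.18  1.53 -0.    1.42  1.01] F [ 1.2 -1.   0.9] w 0.79832750561219
delta cm [7.24 6.86 0.22]
lamp_grip [(array([0.567, 0.205, 0.19 ]), 0.89)]
lamp_pivot [(array([0.628, 0.036, 0.153]), 0.8)]
white_mould_top [(array([0.573, 0.214, 0.027]), 0.91), (array([0.407, 0.286, 0.029]), 0.74), (array([0.222, 0.276, 0.029]), 0.63)]
grip 103 [0.56743296 0.20708259 0.21340427] [0.55729873 0.1963793  0.2054433 ] [0.57955682 0.21837053 0.21831685]
disc 1267 [0.56657936 0.20363682 0.15882651] [0.52087179 0.14330051 0.15026934] [0.61541127 0.25480634 0.1695318 ]
```

View pics/top4.png

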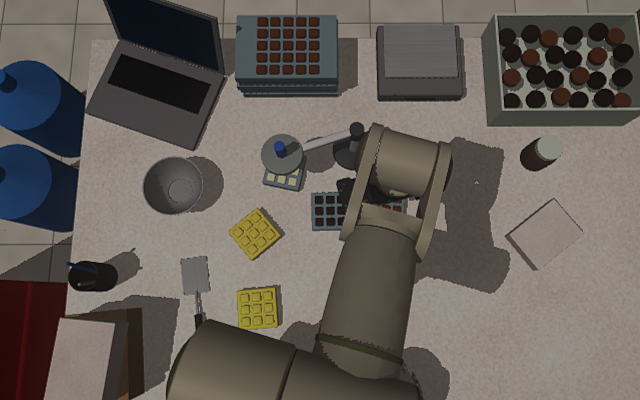

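Released. The grip is now about 8 mm from the mould's centre, nearly all of it radial, which the arm's fixed length explains. I check the tangential error more carefully with the wrist camera and the earlier pictures.

```bash
python3 - <<'E'
from h import *
p=imaging.grab_frame('wrist'); save(p,'w2.png')
for cam,f in [('top','top1'),('scene','scene1')]:
    q=imaging.grab_frame(cam)
    im0=cv2.imread('pics/%s.png'%f)[:,:,::-1]
    def an(im,tag):
        h=im.astype(int); r,g,b=h[...,0],h[...,1],h[...,2]
        c=pix(q,[.57,.215,.026])
        V,U=np.indices(r.shape); near=np.hypot(U-c[0],V-c[1])<35
        m=near&(r-b>18)&(r>120)
        n,l,s,cc=cv2.connectedComponentsWithStats(m.astype(np.uint8))
        sq=[cc[i] for i in range(1,n) if s[i,4]>15]
        W=np.array([worldz(q,*k,.027)[:2] for k in sq]) if sq else None
        print(cam,tag,'squares',len(sq), None if W is None else (W.mean(0).round(4),cv2.minAreaRect((W*1000).astype(np.float32))))
    an(im0,'before'); an(q['image'],'now')
    h=q['image'].astype(int); m=(h[...,2]-h[...,0]>40)
    V,U=np.indices(m.shape); c=pix(q,[.57,.207,.2]); m&=np.hypot(U-c[0],V-c[1])<30
    print('blue',m.sum())
    # fit cylinder projection: centre of blob vs rendered
    def sil(x,y):
        a=np.linspace(0,2*np.pi,40); P=[pix(q,[x+.012*np.cos(t),y+.012*np.sin(t),z]) for t in a for z in (.16,.215)]
        M=np.zeros(m.shape,np.uint8); cv2.fillConvexPoly(M,cv2.convexHull((np.array(P)*16).round().astype(np.int32)),1,shift=4); return M>0
    best=max(((sil(x,y)&m).sum()/(sil(x,y)|m).sum(),x,y) for x in np.arange(.560,.580,.001) for y in np.arange(.198,.216,.001))
    print('grip fit',best)
E
```

```text
top before squares 12 (array([0.5594, 0.2234]), ((557.1487426757812, 231.04800415039062), (80.91446685791016, 86.63033294677734), 77.52706146240234))
top now squares 6 (array([0.5612, 0.2107]), ((581.7228393554688, 193.76528930664062), (51.55084991455078, 126.36824035644531), 54.64298629760742))
blue 85
grip fit (np.float64(0.4228855721393035), np.float64(0.5740000000000001), np.float64(0.20900000000000002))
scene before squares 11 (array([0.5762, 0.215 ]), ((591.1875, 212.31072998046875), (56.09236526489258, 93.93795013427734), 77.54525756835938))
scene now squares 11 (array([0.5763, 0.2168]), ((591.1586303710938, 212.27944946289062), (55.966861724853516, 94.12953186035156), 77.57691192626953))
blue 80
grip fit (np.float64(0.18604651162790697), np.float64(0.5640000000000001), np.float64(0.198))
```

View pics/w2.png

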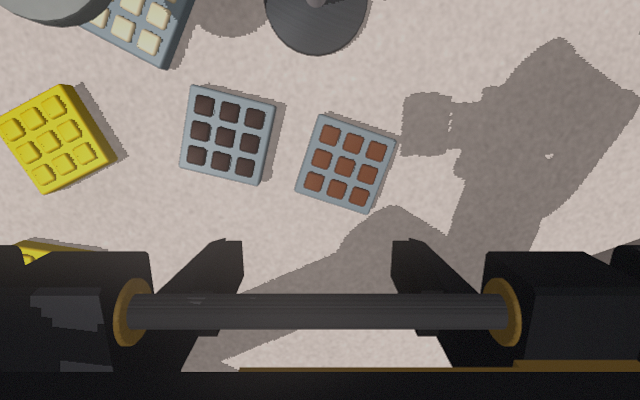

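```bash
python3 - <<'E'
from h import *
for cam,f in [('top','top1'),('scene','scene1')]:
    q=imaging.grab_frame(cam)
    im=cv2.imread('pics/%s.png'%f)[:,:,::-1].astype(int)
    r,b=im[...,0],im[...,2]; c=pix(q,[.57,.215,.026]); V,U=np.indices(r.shape)
    print(cam,c,im[int(c[1]),int(c[0])])
    for th in (30,40,50):
        m=(np.hypot(U-c[0],V-c[1])<30)&(r-b>th)
        n,l,s,cc=cv2.connectedComponentsWithStats(m.astype(np.uint8),connectivity=4)
        W=np.array([worldz(q,*cc[i],.028)[:2] for i in range(1,n) if s[i,4]>12])
        print(th,len(W),[s[i,4] for i in range(1,n)])
        if len(W)==9: print(W.mean(0).round(4))
    im=q['image'].astype(int); c=pix(q,[.569,.207,.19])
    m=(im[...,2]-im[...,0]>25)&(np.hypot(U-c[0],V-c[1])<30)
    v,u=np.nonzero(m); print('blue',len(u),u.min(),u.max(),v.min(),v.max(),'expected',pix(q,[.569,.207,.215]),pix(q,[.569,.207,.16]))
    cv2.imwrite('pics/z_%s.png'%cam,cv2.resize(q['image'][int(c[1])-40:int(c[1])+60,int(c[0])-60:int(c[0])+60,::-1],None,fx=5,fy=5,interpolation=cv2.INTER_NEAREST))
E
```

```text
top [283.96833617 168.50629033] [144 140 111]
30 9 [np.int32(53), np.int32(52), np.int32(52), np.int32(52), np.int32(53), np.int32(52), np.int32(54), np.int32(53), np.int32(53)]
[0.5692 0.2152]
40 0 [np.int32(1), np.int32(1), np.int32(2), np.int32(2), np.int32(2), np.int32(2), np.int32(2), np.int32(2), np.int32(1), np.int32(2), np.int32(1), np.int32(1), np.int32(2), np.int32(1), np.int32(2), np.int32(1), np.int32(1), np.int32(2), np.int32(1), np.int32(1), np.int32(1), np.int32(1), np.int32(1)]
50 0 []
blue 108 274 284 141 156 expected [279.10601944 145.61192705] [281.7255946  153.22211441]
scene [315.65752789 292.57845507] [196 184 154]
30 9 [np.int32(54), np.int32(57), np.int32(60), np.int32(60), np.int32(62), np.int32(66), np.int32(67), np.int32(68), np.int32(74)]
[0.5732 0.2171]
40 7 [np.int32(15), np.int32(13), np.int32(15), np.int32(11), np.int32(1), np.int32(2), np.int32(15), np.int32(1), np.int32(26), np.int32(1), np.int32(2), np.int32(1), np.int32(1), np.int32(1), np.int32(1), np.int32(1), np.int32(1), np.int32(6), np.int32(2), np.int32(20), np.int32(3), np.int32(1), np.int32(20)]
50 0 []
blue 229 304 316 216 245 expected [309.95771478 219.62410043] [311.00569323 242.58915531]
```

View pics/z_top.png

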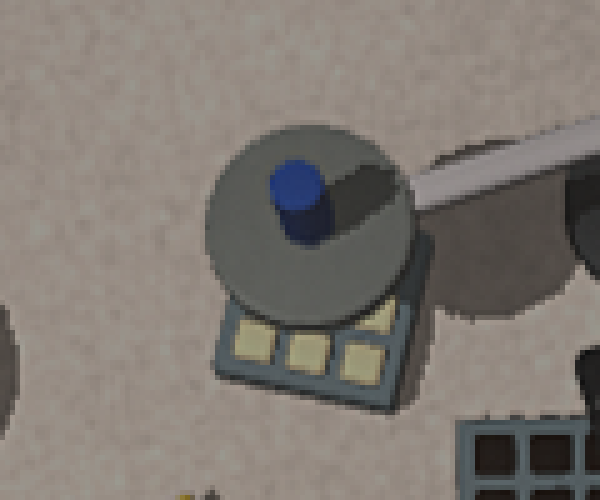

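```bash
python3 - <<'E'
from h import *
go([.44,.175,.34])
E
```

```text
t 9.15 ee [ 0.449  -0.0099  0.3228] yaw -74.6 q [-0.28  0.18  1.52 -0.    1.43  1.02] F [ 0.1  0.1 -0.4] w 0.8040985053057763
delta cm [-18.04  -4.06  -1.86]
```

play_rows:
  series: "-18 -4 -2 0;-18 -4 -2 0;-18 -4 -2 0;-18 -4 -2 0;-18 -4 -2 0"

```text
time: 9.65
ee_pos: [0.4388, 0.1786, 0.3415]
ee_rot: [0.798, -0.603, 0.005, -0.0]
force: [-0.8, -1.0, 1.0]
gripper_width: 0.799
```

play_rows:
  series: "0 0 0 0;0 0 0 0"

```text
time: 9.85
ee_pos: [0.4388, 0.1786, 0.3412]
ee_rot: [0.798, -0.603, 0.005, 0.0]
force: [0.4, 0.2, -0.3]
gripper_width: 0.798
```

```bash
python3 - <<'E'
from h import *
go([.44,.175,.34])
p=imaging.grab_frame('wrist'); save(p,'w3.png')
im=p['image'].astype(int); V,U=np.indices(im.shape[:2])
# squares before in top, relative positions
q=imaging.grab_frame('top'); i0=cv2.imread('pics/top1.png')[:,:,::-1].astype(int)
c=pix(q,[.57,.215,.026]); m=(np.hypot(U-c[0],V-c[1])<30)&(i0[...,0]-i0[...,2]>30)
n,l,s,cc=cv2.connectedComponentsWithStats(m.astype(np.uint8),connectivity=4)
Wt=np.array([worldz(q,*cc[i],.028)[:2] for i in range(1,n) if s[i,4]>30]); print(Wt.round(4).tolist())
m=(im[...,0]-im[...,2]>30)&(im[...,0]>120)
n,l,s,cc=cv2.connectedComponentsWithStats(m.astype(np.uint8),connectivity=4)
for i in range(1,n):
    if s[i,4]>100: print(cc[i].round(1),s[i],worldz(p,*cc[i],.028).round(4),world(p,*cc[i]).round(4))
d=p['depth']; v,u=np.nonzero(d>0); W=(np.c_[u,v,np.ones(len(u))]*d[v,u][:,None]@np.linalg.inv(p['K']).T-p['t'])@p['R']
near=np.hypot(W[:,0]-.57,W[:,1]-.208)
k=(W[:,2]>.211)&(W[:,2]<.220)&(near<.03)
if k.sum(): print('grip top',k.sum(),W[k].mean(0),cv2.minEnclosingCircle((W[k][:,:2]*1000).astype(np.float32)))
k=(W[:,2]>.156)&(W[:,2]<.164)&(near<.055)
if k.sum(): print('disc',k.sum(),cv2.minEnclosingCircle((W[k][:,:2]*1000).astype(np.float32)))
E
```

```text
t 9.85 ee [0.4388 0.1786 0.3412] yaw -74.2 q [ 0.14  0.22  1.42 -0.01  1.49  1.43] F [ 0.4  0.2 -0.3] w 0.7984829547963886
delta cm [ 0.37 -0.01  0.13]
[[0.6022, 0.2364], [0.5965, 0.2093], [0.5903, 0.1818], [0.5751, 0.2425], [0.5692, 0.2155], [0.5631, 0.1879], [0.5481, 0.2486], [0.542, 0.2209], [0.5362, 0.1939]]
[221.9 171.3] [ 170  121  105  101 6034] [0.408  0.2848 0.028 ] [0.4078 0.2851 0.0269]
[226.5 333.3] [217 329  19  10 144] [0.1899 0.2337 0.028 ] [0.1874 0.234  0.0248]
grip top 486 [0.56085378 0.20370917 0.21460185] ((564.689208984375, 204.6370849609375), 11.009695053100586)
disc 8640 ((569.0783081054688, 202.95361328125), 50.52689743041992)
```

View pics/w3.png

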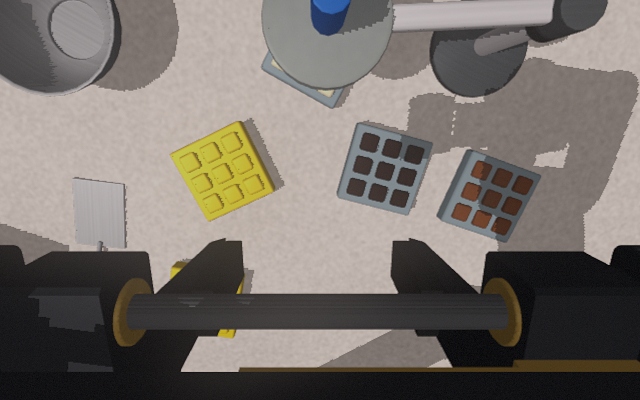

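```bash
python3 - <<'E'
from h import *
p=imaging.grab_frame('wrist')
d=p['depth']; v,u=np.nonzero(d>0); W=(np.c_[u,v,np.ones(len(u))]*d[v,u][:,None]@np.linalg.inv(p['K']).T-p['t'])@p['R']
near=np.hypot(W[:,0]-.57,W[:,1]-.215)
k=(W[:,2]>.022)&(W[:,2]<.034)&(near<.08); M=W[k]; print(k.sum(), M[:,2].mean())
th=np.radians(-12.6); a=np.array([np.cos(th),np.sin(th)]); b=np.array([-a[1],a[0]])
A=M[:,:2]@a; B=M[:,:2]@b
print('A min',np.percentile(A,[0,.5,2]),'centre A~',np.percentile(A,.5)+.0475,'expected',np.array([.5695,.215])@a)
print('B',np.percentile(B,[0,.5,99.5,100]),'mid',np.percentile(B,[.5,99.5]).mean(),'expected',np.array([.5695,.215])@b)
D=W[(W[:,2]>.155)&(W[:,2]<.165)&(near<.065)][:,:2]
# boundary by least squares: extreme points over directions facing camera
rows=[];rh=[]
for ang in np.arange(120,260,5):
    n=np.array([np.cos(np.radians(ang)),np.sin(np.radians(ang))]); rows.append(n); rh.append(np.sort(D@n)[-3]-.048)
c,res,_,_=np.linalg.lstsq(np.array(rows),np.array(rh),rcond=None); print('disc centre',c,np.abs(np.array(rows)@c-rh).max())
E
```

```text
484 0.023336514483389956
A min [0.46213986 0.46240094 0.46294746] centre A~ 0.5099009366406934 expected 0.50888379902386
B [0.28578172 0.28653985 0.37828326 0.37873915] mid 0.33241155391800004 expected 0.3340546797921617
disc centre [0.56865076 0.20546957] 0.0021399380177284932
```

```bash
python3 - <<'E'
from h import *
ticket.close_job(); print(sensors.state()['time'])
E
```

```text
the job is handed in; nothing more can be done
the job is handed in; nothing more can be done
```

I swung the lamp arm clockwise by about 144° with the grip held, so the lamp head now stands over the white mould. Then I let go, backed the robot clear and handed the job in at about 10 s of the 40 s allowed.

- **Lamp position:** the last wrist-camera check put the disc centre at about (0.569, 0.2055) and the mould centre at (0.570, 0.213), so they are about 8 mm apart. About 7 mm of that is radial, because the mould lies roughly 187 mm from the hinge and the arm is 180 mm long.
- **Remaining swing error:** the checks put the head 2 to 4 mm short along the swing, and one scene-camera estimate said about 7 mm. The cameras are only good to about 2 mm, so I left it there.
- **Arm staying put:** about 2 s after I opened the fingers, the lamp head was still where I released it, to within measurement error.
- **White mould:** its position agreed before and after to about 2 mm, and nothing touched it.
- **Forces:** the largest wrist force at the ends of my moves was about 18 N, during the swing.

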